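Check-weigh canisters by feel and pack the order

ROBOT

A 6-joint arm with a two-finger parallel gripper is mounted at the origin on the work surface. World frame = base frame: x ahead of the robot, y to its left, z up, the work surface at z = 0. Lengths are in m, angles in rad, forces in N, time in s.
With the tool pointing down it reaches from about 0.375 to 0.825 m from the base axis. Payload 5.5 kg.
Tool frame: the origin (TCP) lies at the very end of the fingers, on their centre line; the grasp point (between the pads) lies 19 mm behind it; z points along the fingers, y is the line along which they close (so a half turn about z gives the same grasp; the last joint's range is limited). The gripper opens to 85 mm and grips with 20 to 120 N. Pads are 22 mm wide; open, the fingers measure 114 mm over their backs; the gripper's body (76 mm by 85 mm) begins 54 mm behind the grasp point. The pads swing forward as they close: fully open they stand 13 mm farther back than shut.
Start: joints at [-1.341, 0.314, -0.047, 1.21, 0, 1.571], TCP at [0.137, -0.584, 0.231] pointing down, gripper open.
Joint ranges: [-2.67, 2.67], [-0.69, 1.73], [-1.03, 1.25], [-2.08, 2.16], [-1.42, 1.45], [-3.14, 3.14]. Speed limits (rad/s): [2.39, 2.39, 3.01, 3.14, 3.14, 3.14].

INTERFACE

Orientations are given as a unit quaternion [w, x, y, z].
In Python, from bench import env gives the robot as it stands. The module is installed in compiled form; this text tells all that it offers.
- The arm moves only by the shell command python3 -m inch 'ROWS' [FORCE]. ROWS is JSON, a list of rows, each an object with "offset": the shift along the world's x, y, z in mm, a list of three; "turn": the turn about the world's z in degrees; "hand": the finger opening in mm, from 0 to 85.4. In form: [{"offset": [x, y, z], "turn": turn, "hand": hand}, ...]. A call has 1 to 10 rows; each row shifts and turns the commanded pose from where the row before left it; what a row does not reach is not made up. A row lasts 1/10 s, in which the tool goes at most 50 mm and 8.59 degrees, less where a joint would pass 70% of its speed; a pose out of reach is approached as far as the arm can. A call with a gripper value outside its range is refused whole. The fingers move at their own pace and stop on an object; FORCE is the grip in N (left out, the last holds). Time passes only in rows, so rows that do not move let the fingers close. It gives the time, the measured TCP pose, the force, the opening and the grip force at its end, in the units of the state.
- env.state(): the state, without advancing time (a new reading comes with each control period).
- env.camera(name): name is "scene" or "top" or "wrist"; returns the picture (420x560x3 uint8, red, green, blue); there is no depth.
- env.get_calibration(name): a dict with "intrinsics" (3x3 intrinsics, pixels), "rvec" (rotation vector, rad) and "tvec" (3), from world to camera coordinates, as OpenCV has them. Camera axes: x right, y down, z forward; pixel columns grow to the right and rows downward; lengths in m; the calibration is good to about 2 mm. A picture is of the moment at which its call begins: read the wrist's pose just before it. get_calibration takes no time and is no camera call; for the wrist camera it gives the pose at the moment of the call.
- env.job_done(): hands the job in; it is judged then, once.
The state is a dict: "clock": time; "joint_positions": joint angles; "qd": joint speeds; "effort": joint torques, N m; "tool_pos": TCP position; "ee_rot": TCP orientation; "ft_force": force on the tool from outside, world axes, zero at the start; "ft_torque": the same for the moment, N m; "finger_gap": finger opening in m; "finger_force": force on a finger pad.
Only numpy, scipy, OpenCV 4.12 (cv2) and the standard library are available. Lean on these libraries where they do the work, as an engineer would, in place of code of your own. Each camera call takes 0.05 s, during which the arm holds its last target. There are 200 camera calls.

TASK

Put the tape roll that was left in the order tray (the tray with the slip holder standing behind it) back flat in its black dish, and feel the weight of every canister on the bench: stand the full ones in the order tray and the short-filled, clearly lighter ones in the white basket, all upright on the floor of their container. Only when everything is in its place, push the release lever away from you right to its far stop, and leave the other things on the bench where they are.

Things in the scene. Friction and masses are not known exactly. Their poses are not given: they have to be found in the camera images.
- can_1: one of up to six outwardly identical round canisters, pale paper body with a green lid, 60 mm diameter, 76 mm tall, standing on the bench; some may be absent. Some are full (about 0.5 kg, 0.42 to 0.58 kg), some short-filled (about 0.18 kg, 0.15 to 0.21 kg); only lifting tells. Origin: centre of its underside, z up
- can_2: one of up to six outwardly identical round canisters, pale paper body with a green lid, 60 mm diameter, 76 mm tall, standing on the bench; some may be absent. Some are full (about 0.5 kg, 0.42 to 0.58 kg), some short-filled (about 0.18 kg, 0.15 to 0.21 kg); only lifting tells. Origin: centre of its underside, z up
- can_3: one of up to six outwardly identical round canisters, pale paper body with a green lid, 60 mm diameter, 76 mm tall, standing on the bench; some may be absent. Some are full (about 0.5 kg, 0.42 to 0.58 kg), some short-filled (about 0.18 kg, 0.15 to 0.21 kg); only lifting tells. Origin: centre of its underside, z up
- can_4: one of up to six outwardly identical round canisters, pale paper body with a green lid, 60 mm diameter, 76 mm tall, standing on the bench; some may be absent. Some are full (about 0.5 kg, 0.42 to 0.58 kg), some short-filled (about 0.18 kg, 0.15 to 0.21 kg); only lifting tells. Origin: centre of its underside, z up
- can_5: one of up to six outwardly identical round canisters, pale paper body with a green lid, 60 mm diameter, 76 mm tall, standing on the bench; some may be absent. Some are full (about 0.5 kg, 0.42 to 0.58 kg), some short-filled (about 0.18 kg, 0.15 to 0.21 kg); only lifting tells. Origin: centre of its underside, z up
- can_6: one of up to six outwardly identical round canisters, pale paper body with a green lid, 60 mm diameter, 76 mm tall, standing on the bench; some may be absent. Some are full (about 0.5 kg, 0.42 to 0.58 kg), some short-filled (about 0.18 kg, 0.15 to 0.21 kg); only lifting tells. Origin: centre of its underside, z up
- tray_left: white open carton tray on the robot's left (+y), fixed to the bench, 175 x 175 mm outside, walls 4 mm thick and 30 mm high, inner floor about 4 mm above the bench. Origin: centre of its underside, x and y along its sides; takes four canisters two by two
- tray_right: white open carton tray on the robot's right (-y), fixed to the bench, 175 x 175 mm outside, walls 4 mm thick and 30 mm high, inner floor about 4 mm above the bench. Origin: centre of its underside, x and y along its sides; takes four canisters two by two
- basket: white plastic basket for short-filled canisters, at the far side of the bench, fixed, 130 mm (its x) x 190 mm (its y) outside, walls 4 mm thick and 32 mm high, inner floor about 4 mm above the bench. Origin: centre of its underside; takes two canisters side by side along its y
- slip_holder: order-slip holder: a blank white card 70 mm wide and 60 mm tall, leaning on a thin post so that it faces up and away from the robot with a dark foot, about 97 mm tall in all, fixed, standing just beyond the far (+x) wall of one of the two trays, about 125 mm from its centre: that tray is the order tray. (Behind the other tray stands a white label roll instead.) Origin: centre of its underside
- tape_roll: small roll of yellow packing tape lying flat, 64 mm diameter, 44 mm high, 0.15 kg, left lying in the order tray. Origin: centre of its underside
- tape_dish: shallow square black dish, the home of the tape roll, fixed, 90 x 90 mm outside, lip 3 mm thick and 14 mm high, floor about 3 mm above the bench, beside the basket on one side. Origin: centre of its underside
- lever_base: base block of the steel release lever, fixed, beside the basket on the side without the dish. Origin: centre of its underside; the lever swings towards the base's own +x
- lever (a joint): angle of the release lever: 0 = leaning towards the robot (base's -x), grows as it is pushed away, 1.0 = against its far stop; it stays where it is left and starts between 0 and 0.2
- lever_tip (a point): top end of the release lever, an 80 mm long steel stick
- pen: black marker pen, 130 mm long, lying among the canisters, a bystander. Origin: under its middle
- cutter: grey box cutter, 110 mm long, 12 mm high, lying among the canisters, a bystander. Origin: under its middle
- slip_pad: pad of white paper slips, 100 x 70 x 12 mm, beyond the left tray, a bystander. Origin: centre of its underside
- spray: white bottle, 60 mm diameter, 170 mm tall, beyond the right tray, a bystander. Origin: centre of its underside
There are look-alikes about, which are no part of the job. Leave any blue look-alike of the can_4 alone. Leave any turquoise look-alike of the basket alone.

How it is judged:
By the outcome, as a careful person would: the job done as asked, in the order asked, and still so for the second after the job is handed in, with the robot touching nothing.
Of can_1, can_2, can_3, can_4, can_5, can_6 only 4 to 6 are there at a start; the rules pass over those that are not, and their reading is None.
At some moment in a run one of can_1, can_2, can_3, can_4, can_5, can_6, tape_roll may be knocked a few centimetres aside while the robot is not near it.
It also fails if it takes over 210 s, if anything falls off the work surface, if the arm or the gripper's body presses on something with over 40 N, if the wrist force passes 120 N, or if a joint passes its speed limit or range.

## Working session

There is one attempt and no reset: what is moved stays moved. The work goes in short steps, Python scripts to look and compute and a shell command to move; the robot and the scene stay as the last step left them, time stands still between calls to the robot, and variables do not carry over. Pictures are saved under pics/ and viewed, at most 14 in all, crops included, and the job is handed in when it is done.

```bash
mkdir -p pics; cat > h.py <<'E'
import numpy as np,cv2
from bench import env
def cal(n):
    c=env.get_calibration(n);R=cv2.Rodrigues(np.array(c["rvec"],float))[0]
    return np.array(c["intrinsics"]),R,np.array(c["tvec"],float).ravel()
def toplane(n,uv,z,c=None):
    K,R,t=c or cal(n);C=-R.T@t
    d=R.T@np.linalg.inv(K)@np.array([uv[0],uv[1],1.]);return C+d*(z-C[2])/d[2]
def proj(n,p,c=None):
    K,R,t=c or cal(n);q=K@(R@np.array(p)+t);return q[:2]/q[2]
def shot(n,f):
    im=env.camera(n)[:,:,::-1].copy();cv2.imwrite("pics/"+f,im);return im
E
python3 - <<'E'
from h import *
s=env.state();print({k:np.round(v,3) for k,v in s.items()})
for n in("top","scene"):
    shot(n,n+"0.png");K,R,t=cal(n);print(n,K[0,0],-R.T@t)
    print([toplane(n,p,0).round(2) for p in((0,0),(559,0),(0,419),(559,419))])
E
```

```text
{'clock': np.float64(0.0), 'joint_positions': array([-1.341,  0.314, -0.048,  1.21 ,  0.   ,  1.571]), 'qd': array([ 0.001, -0.001, -0.001,  0.001,  0.   ,  0.002]), 'effort': array([ 1.0000e-03, -5.3959e+01,  3.3975e+01,  1.9000e-02,  0.0000e+00,
       -0.0000e+00]), 'tool_pos': array([ 0.137, -0.584,  0.23 ]), 'ee_rot': array([-0.001,  0.993,  0.115, -0.   ]), 'ft_force': array([ 0.62 , -0.207,  0.153]), 'ft_torque': array([-0.006,  0.018,  0.006]), 'finger_force': np.float64(0.0), 'finger_gap': np.float64(0.086)}
top 395.33277536168487 [ 0.24028967 -0.0145687   1.2278251 ]
[array([1.22, 0.99, 0.  ]), array([ 1.21, -0.97,  0.  ]), array([-0.14,  0.81,  0.  ]), array([-0.14, -0.8 ,  0.  ])]
scene 428.9108169609874 [ 1.59170497 -0.18339275  1.15757784]
[array([-2.99, -2.07,  0.  ]), array([-2.21,  2.99,  0.  ]), array([ 1.  , -0.84,  0.  ]), array([1.22, 0.62, 0.  ])]
```

View pics/top0.png

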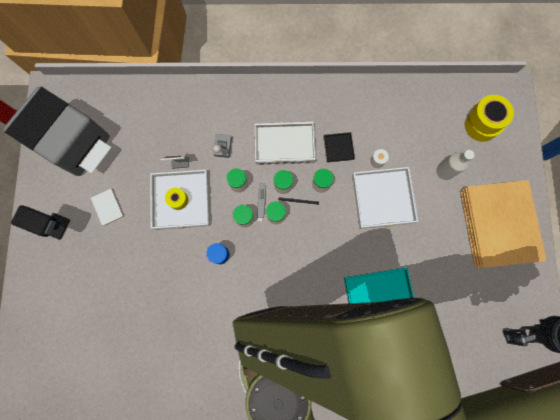

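View pics/scene0.png

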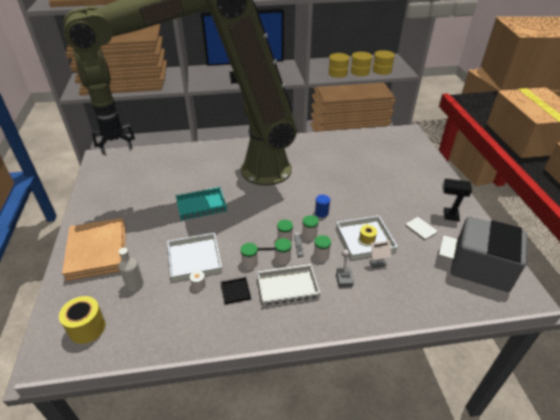

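The top view shows:
- **Order tray:** left, at (180,198), with the slip card at (177,160). The roll is in it at (176,198).
- **Other tray:** right, at (385,198), with the label roll at (380,157).
- **White basket:** (285,143). The turquoise one at (380,287) is a look-alike.
- **Dish:** (339,147).
- **Lever:** (222,146).
- **Green cans:** five, at (237,178), (284,180), (323,178), (243,214) and (276,211). The blue one at (217,253) is a look-alike.
- **Yellow objects:** the roll in the order tray is the small one; the big one at (490,115) is a different thing.

The scene view agrees.

```bash
cat >> h.py <<'E'
def blobs(im,lo,hi,amin=40):
    m=cv2.inRange(cv2.cvtColor(im,cv2.COLOR_BGR2HSV),lo,hi)
    m=cv2.morphologyEx(m,cv2.MORPH_CLOSE,np.ones((3,3),np.uint8))
    out=[]
    for c in cv2.findContours(m,cv2.RETR_EXTERNAL,cv2.CHAIN_APPROX_NONE)[0]:
        if cv2.contourArea(c)>=amin: out.append((cv2.minAreaRect(c),cv2.minEnclosingCircle(c),cv2.contourArea(c),c))
    return out
def cans(n="top",im=None):
    im=env.camera(n)[:,:,::-1].copy() if im is None else im
    return [toplane(n,b[0][0],.076) for b in blobs(im,(45,90,30),(80,255,255))]
E
python3 - <<'E'
from h import *
im=cv2.imread("pics/top0.png");sc=cv2.imread("pics/scene0.png")
print("top cans",[p.round(3)[:2] for p in cans(im=im)])
print("scene cans",[p.round(3)[:2] for p in cans("scene",sc)])
def rect(name,roi,lo,hi,z):
    x,y,w,h=roi;s=im[y:y+h,x:x+w]
    b=max(blobs(s,lo,hi),key=lambda b:b[2]);bx=cv2.boxPoints(b[0])+[x,y]
    P=np.array([toplane("top",p,z)[:2] for p in bx])
    e=P[1]-P[0];f=P[2]-P[1]
    print(name,P.mean(0).round(3),"sides",np.linalg.norm(e).round(3),np.linalg.norm(f).round(3),"ang",np.degrees(np.arctan2(e[1],e[0])).round(1),np.degrees(np.arctan2(f[1],f[0])).round(1))
rect("trayL",(140,160,80,80),(0,0,150),(180,60,255),.03) 
rect("basket",(245,112,80,60),(0,0,150),(180,60,255),.032)
rect("dish",(320,125,40,42),(0,0,0),(180,255,50),.014)
rect("tape",(155,170,50,55),(20,120,80),(35,255,255),.044)
rect("pen",(275,192,48,20),(0,0,0),(180,255,60),.01)
cv2.imwrite("pics/c1.png",cv2.resize(im[120:270,140:350],None,fx=3.8,fy=3.8,interpolation=cv2.INTER_CUBIC))
cv2.imwrite("pics/c2.png",cv2.resize(sc[200:310,220:410],None,fx=4,fy=4,interpolation=cv2.INTER_CUBIC))
E
```

```text
top cans [array([0.442, 0.11 ]), array([0.452, 0.013]), array([ 0.548, -0.01 ]), array([ 0.553, -0.13 ]), array([0.555, 0.132])]
scene cans [array([ 0.559, -0.13 ]), array([ 0.555, -0.012]), array([0.562, 0.13 ]), array([0.461, 0.01 ]), array([0.451, 0.108])]
trayL [0.5   0.312] sides 0.25 0.251 ang -90.2 -178.4
basket [ 0.686 -0.014] sides 0.255 0.197 ang -90.2 178.8
dish [ 0.673 -0.189] sides 0.087 0.088 ang -83.5 -175.9
tape [0.499 0.319] sides 0.06 0.072 ang -42.8 -134.5Traceback (most recent call last):
  File "<stdin>", line 15, in <module>
  File "<stdin>", line 7, in rect
ValueError: max() iterable argument is empty
```

```bash
python3 - <<'E'
from h import *
im=cv2.imread("pics/top0.png");sc=cv2.imread("pics/scene0.png")
cv2.imwrite("pics/c1.png",cv2.resize(im[120:270,140:350],None,fx=3.8,fy=3.8,interpolation=cv2.INTER_CUBIC))
cv2.imwrite("pics/c2.png",cv2.resize(sc[200:310,220:410],None,fx=4,fy=4,interpolation=cv2.INTER_CUBIC))
E
```

```text
(no output)
```

View pics/c1.png

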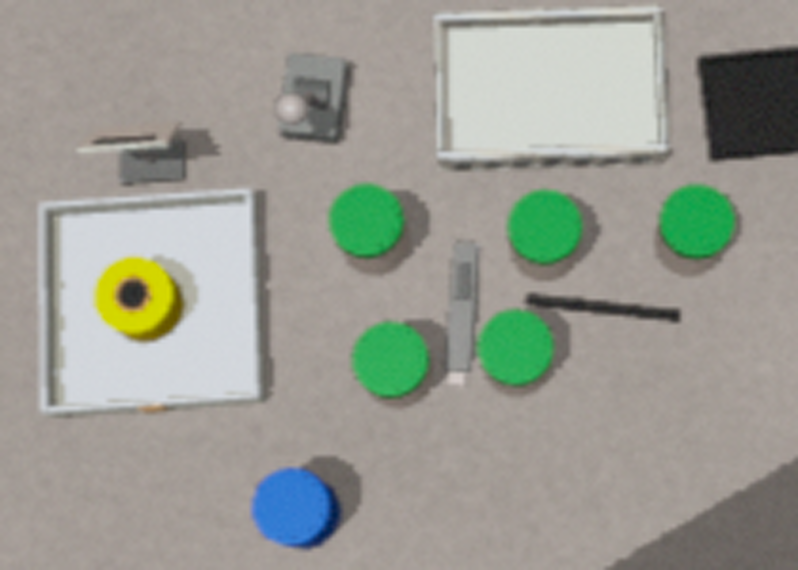

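View pics/c2.png

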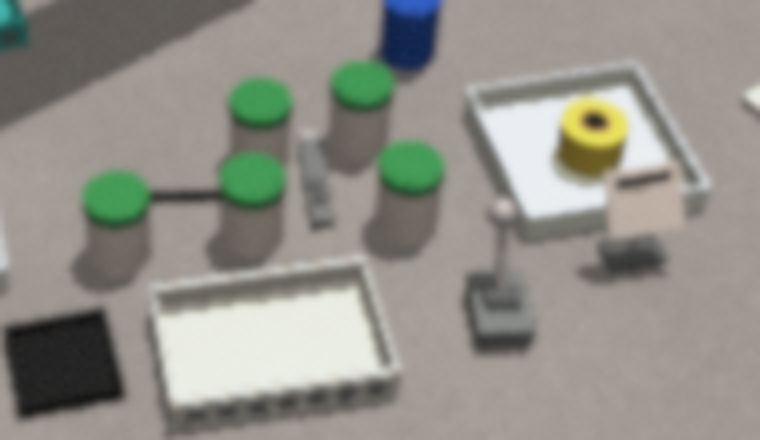

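The crops confirm the order tray, with the slip card behind its far wall and the yellow roll inside. The lever ball is at crop 1 (292,107) and crop 2 (502,210). There are five green cans; the blue one at (293,507) and the turquoise basket stay where they are. The cutter at (460,310) lies between the two near cans, and the pen is at (600,307).

```bash
python3 - <<'E'
from h import *
A=lambda p:((p[0]+.5)/3.8-.5+140,(p[1]+.5)/3.8-.5+120)
B=lambda p:((p[0]+.5)/4-.5+220,(p[1]+.5)/4-.5+200)
def tri(a,b):
    M=[];
    for n,uv in(("top",a),("scene",b)):
        K,R,t=cal(n);P=K@np.c_[R,t];M+=[uv[0]*P[2]-P[0],uv[1]*P[2]-P[1]]
    X=np.linalg.svd(np.array(M))[2][-1];return (X[:3]/X[3]).round(3)
def box(nm,f,n,pts,z):
    P=np.array([toplane(n,f(p),z)[:2] for p in pts]);d=np.diff(np.r_[P,P[:1]],axis=0)
    print(nm,n,P.mean(0).round(3),np.hypot(*d.T).round(3),np.degrees(np.arctan2(d[:,1],d[:,0])).round(1))
box("tray",A,"top",[(38,203),(252,190),(264,402),(42,413)],.03)
box("tray",B,"scene",[(466,90),(635,64),(708,188),(527,222)],.03)
box("basket",A,"top",[(434,14),(664,8),(668,152),(437,156)],.032)
box("basket",B,"scene",[(151,285),(366,260),(400,368),(170,415)],.032)
box("dish",B,"scene",[(5,328),(105,312),(122,390),(20,410)],.014)
print("lever ball",tri(A((292,107)),B((502,210))),"base",toplane("top",A((315,97)),.02).round(3),toplane("scene",B((500,300)),.02).round(3))
print("tape",toplane("top",A((137,292)),.044+.004).round(3),toplane("scene",B((595,123)),.048).round(3))
print("slip",toplane("top",A((152,165)),.01).round(3),"cutter",[toplane("top",A(p),.01).round(3) for p in((463,243),(456,380))],"pen",[toplane("top",A(p),.01).round(3) for p in((530,298),(680,316))])
print("spray",toplane("top",(467,155),.17).round(3))
E
python3 -m inch '[{"offset":[50,0,0],"turn":8,"hand":85},{"offset":[50,0,0],"turn":8,"hand":85},{"offset":[50,20,0],"turn":8,"hand":85},{"offset":[50,40,0],"turn":8,"hand":85},{"offset":[40,40,0],"turn":8,"hand":85},{"offset":[40,45,0],"turn":0,"hand":85},{"offset":[20,45,0],"turn":0,"hand":85},{"offset":[0,50,0],"turn":0,"hand":85},{"offset":[0,50,0],"turn":0,"hand":85},{"offset":[0,50,0],"turn":0,"hand":85}]' 40
```

```text
tray top [0.5   0.314] [0.177 0.178 0.179 0.176] [ -86.6 -174.9   92.8    4.5]
tray scene [0.505 0.311] [0.174 0.173 0.175 0.177] [  93.9    3.8  -84.7 -176.5]
basket top [ 0.686 -0.015] [0.194 0.127 0.192 0.125] [ -88.6 -179.4   90.9    1.8]
basket scene [ 0.689 -0.015] [0.188 0.119 0.193 0.137] [ 90.1   1.6 -84.5 179.8]
dish scene [ 0.679 -0.191] [0.086 0.085 0.084 0.088] [  93.2    4.1  -84.8 -174.9]
lever ball [0.641 0.189 0.096] base [0.677 0.185 0.02 ] [0.676 0.185 0.02 ]
tape [0.503 0.319 0.048] [0.504 0.32  0.048]
slip [0.621 0.322 0.01 ] cutter [array([0.553, 0.059, 0.01 ]), array([0.437, 0.064, 0.01 ])] pen [array([0.506, 0.003, 0.01 ]), array([ 0.49 , -0.121,  0.01 ])]
spray [ 0.592 -0.523  0.17 ]
clock: 1.1
tool_pos: [0.4103, -0.2645, 0.2308]
ee_rot: [-0.0, 0.894, 0.448, -0.0]
ft_force: [1.3, 0.9, -0.2]
finger_gap: 0.0848
finger_force: 0.0
```

```bash
python3 -m inch '[{"offset":[9,48,0],"turn":0,"hand":85},{"offset":[9,48,0],"turn":0,"hand":85},{"offset":[9,48,0],"turn":0,"hand":85},{"offset":[9,48,0],"turn":0,"hand":85},{"offset":[9,48,0],"turn":0,"hand":85},{"offset":[9,48,0],"turn":0,"hand":85},{"offset":[9,48,0],"turn":0,"hand":85},{"offset":[9,48,-20],"turn":0,"hand":85},{"offset":[9,45,-20],"turn":0,"hand":85},{"offset":[9,42,-20],"turn":0,"hand":85}]'
python3 -m inch '[{"offset":[0,0,0],"turn":0,"hand":85},{"offset":[0,0,0],"turn":0,"hand":85}]'
```

```text
clock: 2.1
tool_pos: [0.5001, 0.204, 0.1716]
ee_rot: [0.0, 0.894, 0.448, 0.0]
ft_force: [0.7, -0.8, -0.2]
finger_gap: 0.0849
finger_force: 0.0
clock: 2.3
tool_pos: [0.4993, 0.2022, 0.1712]
ee_rot: [0.0, 0.894, 0.448, -0.001]
ft_force: [-0.1, -1.3, -0.6]
finger_gap: 0.0849
finger_force: 0.0
```

```bash
python3 -m inch '[{"offset":[2,45,0],"turn":0,"hand":85},{"offset":[2,45,0],"turn":0,"hand":85},{"offset":[0,27,0],"turn":0,"hand":85},{"offset":[0,0,0],"turn":0,"hand":85},{"offset":[0,0,0],"turn":0,"hand":85}]'
python3 - <<'E'
from h import *
c=cal("wrist");im=shot("wrist","w1.png")
for b in blobs(im,(20,120,80),(35,255,255),200): print(b[0],b[1],toplane("wrist",b[0][0],.035,c).round(3))
t=cv2.imread("pics/top0.png")
E
```

```text
clock: 2.8
tool_pos: [0.5043, 0.3177, 0.1728]
ee_rot: [0.0, 0.894, 0.447, -0.0]
ft_force: [0.6, -0.7, -0.3]
finger_gap: 0.0848
finger_force: 0.0
((272.9230651855469, 186.11538696289062), (83.75972747802734, 87.91998291015625), 33.6900634765625) ((272.22052001953125, 185.21408081054688), 44.47175598144531) [0.502 0.322 0.035]
```

View pics/w1.png

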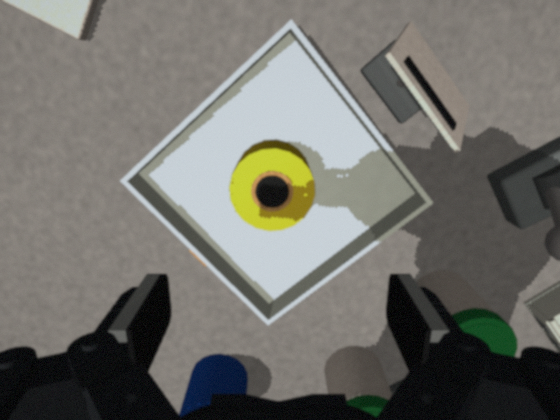

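The wrist view shows the roll in the tray at (272,190), at (0.503,0.320), with clear room for the fingers. I'm going down.

```bash
python3 -m inch '[{"offset":[-1,2,-40],"turn":0,"hand":85},{"offset":[0,0,-45],"turn":0,"hand":85},{"offset":[0,0,-40],"turn":0,"hand":85},{"offset":[0,0,-20],"turn":0,"hand":85},{"offset":[0,0,-7],"turn":0,"hand":85},{"offset":[0,0,0],"turn":0,"hand":40},{"offset":[0,0,0],"turn":0,"hand":40},{"offset":[0,0,0],"turn":0,"hand":40},{"offset":[0,0,0],"turn":0,"hand":40},{"offset":[0,0,0],"turn":0,"hand":40}]' 40
```

```text
clock: 3.85
tool_pos: [0.5045, 0.3212, 0.022]
ee_rot: [0.0, 0.894, 0.447, 0.001]
ft_force: [0.2, -2.4, 6.8]
finger_gap: 0.0623
finger_force: 45.0
```

```bash
python3 -m inch '[{"offset":[0,0,40],"turn":0,"hand":40},{"offset":[0,0,45],"turn":0,"hand":40},{"offset":[0,0,45],"turn":0,"hand":40},{"offset":[10,-45,10],"turn":0,"hand":40},{"offset":[10,-45,0],"turn":0,"hand":40},{"offset":[10,-45,0],"turn":0,"hand":40},{"offset":[20,-45,0],"turn":0,"hand":40},{"offset":[20,-45,0],"turn":0,"hand":40},{"offset":[20,-45,0],"turn":0,"hand":40},{"offset":[20,-45,0],"turn":0,"hand":40}]'
python3 -m inch '[{"offset":[20,-45,0],"turn":0,"hand":40},{"offset":[20,-45,0],"turn":0,"hand":40},{"offset":[15,-45,0],"turn":0,"hand":40},{"offset":[7,-41,0],"turn":0,"hand":40},{"offset":[0,-20,0],"turn":0,"hand":40},{"offset":[0,0,0],"turn":0,"hand":40},{"offset":[0,0,0],"turn":0,"hand":40},{"offset":[0,0,0],"turn":0,"hand":40}]'
python3 - <<'E'
from h import *
print(env.state()["ft_force"])
c=cal("wrist");im=shot("wrist","w2.png")
print(proj("wrist",[.676,-.19,0],c),[p[:2].round(3) for p in cans()])
for b in blobs(im,(0,0,0),(180,255,50),2000): print(b[0],toplane("wrist",b[0][0],.014,c).round(3))
E
```

```text
clock: 4.85
tool_pos: [0.6137, 0.0039, 0.1607]
ee_rot: [0.0, 0.894, 0.448, 0.0]
ft_force: [0.6, 0.8, -1.0]
finger_gap: 0.0627
finger_force: 45.3
clock: 5.65
tool_pos: [0.675, -0.1887, 0.1604]
ee_rot: [-0.0, 0.894, 0.448, 0.0]
ft_force: [0.1, 0.1, -2.0]
finger_gap: 0.0627
finger_force: 45.1
[ 0.07294043  0.08396178 -1.95919461]
[280.80104347 181.82374856] [array([0.469, 0.006]), array([ 0.548, -0.01 ]), array([0.555, 0.132])]
((278.0, 313.0), (58.0, 66.0), 90.0) [ 0.605 -0.282  0.014]
((279.5, 342.0), (154.0, 559.0), 90.0) [ 0.587 -0.307  0.014]
((281.8336486816406, 184.73843383789062), (112.72042083740234, 111.83688354492188), 46.59114456176758) [ 0.677 -0.189  0.014]
```

View pics/w2.png

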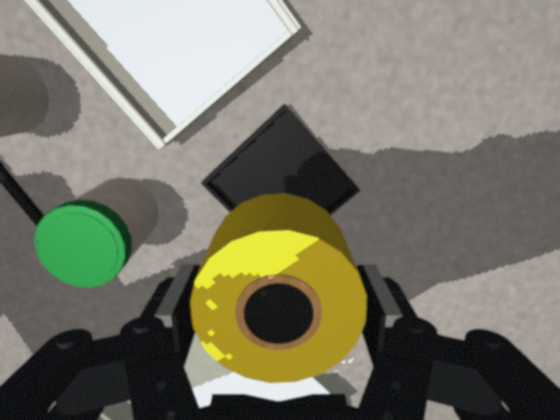

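The roll is held straight above the dish. The dish centre is at wrist (282,185), which is (0.677,-0.189), and that matches the earlier fix. I'm lowering it.

```bash
python3 -m inch '[{"offset":[1,-1,-40],"turn":0,"hand":40},{"offset":[0,0,-40],"turn":0,"hand":40},{"offset":[0,0,-40],"turn":0,"hand":40},{"offset":[0,0,-13],"turn":0,"hand":40},{"offset":[0,0,-5],"turn":0,"hand":40},{"offset":[0,0,0],"turn":0,"hand":40},{"offset":[0,0,0],"turn":0,"hand":40}]'
python3 -m inch '[{"offset":[0,0,0],"turn":0,"hand":72},{"offset":[0,0,0],"turn":0,"hand":72},{"offset":[0,0,30],"turn":0,"hand":72},{"offset":[0,0,50],"turn":0,"hand":72},{"offset":[0,0,50],"turn":8,"hand":85},{"offset":[-40,0,0],"turn":8,"hand":85},{"offset":[-50,20,0],"turn":8,"hand":85},{"offset":[-40,20,0],"turn":8,"hand":85},{"offset":[0,20,0],"turn":8,"hand":85}]'
python3 - <<'E'
from h import *
im=shot("top","t3.png");sc=shot("scene","s3.png")
print([p[:2].round(3) for p in cans(im=im)],[p[:2].round(3) for p in cans("scene",sc)])
for n,i in(("top",im),("scene",sc)):
  for b in blobs(i,(20,120,80),(35,255,255),40): print(n,b[2],toplane(n,b[0][0],.035).round(3))
E
```

```text
clock: 6.45
tool_pos: [0.6783, -0.1916, 0.0249]
ee_rot: [0.001, 0.894, 0.448, 0.001]
ft_force: [-0.0, 0.8, -1.0]
finger_gap: 0.0625
finger_force: 45.1
clock: 7.35
tool_pos: [0.5436, -0.132, 0.1524]
ee_rot: [-0.002, 0.686, 0.728, -0.001]
ft_force: [1.3, -0.7, -0.3]
finger_gap: 0.0851
finger_force: 0.0
[array([0.442, 0.11 ]), array([0.452, 0.013]), array([ 0.548, -0.01 ]), array([0.555, 0.132])] [array([ 0.559, -0.13 ]), array([ 0.555, -0.012]), array([0.562, 0.13 ]), array([0.461, 0.01 ]), array([0.451, 0.108])]
top 407.5 [ 0.373 -0.649  0.035]
top 1544.0 [ 0.76  -0.668  0.035]
scene 1497.0 [ 0.742 -0.666  0.035]
scene 356.5 [ 0.685 -0.193  0.035]
scene 328.0 [-0.35   1.577  0.035]
scene 388.5 [-1.029  0.605  0.035]
scene 382.0 [-1.022  0.756  0.035]
scene 379.0 [-1.024  0.902  0.035]
```

```bash
python3 -m inch '[{"offset":[10,2,-40],"turn":-3,"hand":85},{"offset":[0,0,-40],"turn":0,"hand":85},{"offset":[0,0,0],"turn":0,"hand":85},{"offset":[0,0,0],"turn":0,"hand":85}]'
python3 - <<'E'
from h import *
c=cal("wrist");im=shot("wrist","w3.png")
for b in blobs(im,(45,90,30),(80,255,255),500): print(b[0],toplane("wrist",b[0][0],.076,c).round(3),b[2])
E
```

```text
clock: 7.85
tool_pos: [0.5599, -0.1311, 0.0727]
ee_rot: [-0.0, 0.707, 0.708, -0.0]
ft_force: [0.4, -0.8, 0.1]
finger_gap: 0.0847
finger_force: 0.0
((267.42132568359375, 271.965576171875), (138.6260528564453, 134.73239135742188), 23.629377365112305) [ 0.555 -0.126  0.076] 14599.0
((251.5, 22.5), (45.0, 147.0), 90.0) [ 0.55  -0.033  0.076] 4484.5
```

View pics/w3.png

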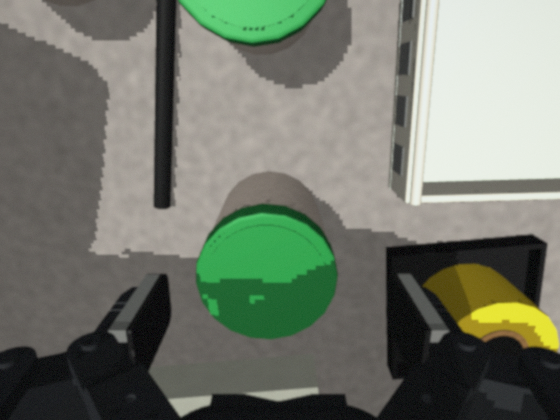

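The can sits between the fingers, with its lid at (267,272), at (0.555,-0.127). The roll lies in the dish at lower right.

```bash
python3 -m inch '[{"offset":[-4,3,-20],"turn":0,"hand":85},{"offset":[0,0,-18],"turn":0,"hand":85},{"offset":[0,0,0],"turn":0,"hand":85},{"offset":[0,0,0],"turn":0,"hand":50},{"offset":[0,0,0],"turn":0,"hand":50},{"offset":[0,0,0],"turn":0,"hand":50},{"offset":[0,0,0],"turn":0,"hand":50},{"offset":[0,0,40],"turn":0,"hand":50},{"offset":[0,0,45],"turn":0,"hand":50},{"offset":[0,0,45],"turn":0,"hand":50}]' 50
python3 -m inch '[{"offset":[0,0,0],"turn":0,"hand":50},{"offset":[0,0,0],"turn":0,"hand":50},{"offset":[0,0,0],"turn":0,"hand":50}]'
```

```text
clock: 8.9
tool_pos: [0.5551, -0.1276, 0.166]
ee_rot: [-0.0, 0.706, 0.708, -0.0]
ft_force: [1.5, -0.7, -6.1]
finger_gap: 0.059
finger_force: 57.6
clock: 9.2
tool_pos: [0.5544, -0.1274, 0.1628]
ee_rot: [-0.001, 0.706, 0.708, -0.001]
ft_force: [-0.8, 0.1, -5.5]
finger_gap: 0.0591
finger_force: 58.5
```

Can A reads 5.5 N, so it is full and goes in the order tray.

```bash
python3 - <<'E'
from h import *
A=lambda p:((p[0]+.5)/3.8-.5+140,(p[1]+.5)/3.8-.5+120)
B=lambda p:((p[0]+.5)/4-.5+220,(p[1]+.5)/4-.5+200)
for p in((78,150),(180,127)):print("top",[toplane("top",A(p),z)[:2].round(3) for z in(.095,.04)])
for p in((610,175),(680,165),(607,238),(684,228)):print("scene",[toplane("scene",B(p),z)[:2].round(3) for z in(.095,.04)])
E
python3 -m inch '[{"offset":[-5,45,0],"turn":5,"hand":50},{"offset":[-5,45,0],"turn":5,"hand":50},{"offset":[-5,45,0],"turn":5,"hand":50},{"offset":[0,45,0],"turn":5,"hand":50},{"offset":[0,45,0],"turn":5,"hand":50},{"offset":[0,45,0],"turn":5,"hand":50},{"offset":[0,45,0],"turn":5,"hand":50},{"offset":[0,45,0],"turn":5,"hand":50},{"offset":[0,45,0],"turn":5,"hand":50},{"offset":[0,45,0],"turn":0,"hand":50}]'
python3 -m inch '[{"offset":[0,30,0],"turn":0,"hand":50},{"offset":[0,0,0],"turn":0,"hand":50},{"offset":[0,0,0],"turn":0,"hand":50}]'
```

```text
top [array([0.607, 0.358]), array([0.625, 0.376])]
top [array([0.626, 0.278]), array([0.644, 0.292])]
scene [array([0.614, 0.292]), array([0.564, 0.316])]
scene [array([0.612, 0.356]), array([0.561, 0.384])]
scene [array([0.685, 0.267]), array([0.638, 0.29 ])]
scene [array([0.683, 0.334]), array([0.636, 0.361])]
clock: 10.2
tool_pos: [0.539, 0.3233, 0.1616]
ee_rot: [-0.001, 0.38, 0.925, -0.002]
ft_force: [1.2, -0.5, -4.9]
finger_gap: 0.0589
finger_force: 58.0
clock: 10.5
tool_pos: [0.5392, 0.3519, 0.1616]
ee_rot: [-0.001, 0.381, 0.925, -0.002]
ft_force: [0.3, -1.0, -4.7]
finger_gap: 0.0593
finger_force: 58.1
```

```bash
python3 -m inch '[{"offset":[0,3,-45],"turn":0,"hand":50},{"offset":[0,0,-45],"turn":0,"hand":50},{"offset":[0,0,-25],"turn":0,"hand":50},{"offset":[0,0,-5],"turn":0,"hand":50},{"offset":[0,0,-2],"turn":0,"hand":50},{"offset":[0,0,0],"turn":0,"hand":50},{"offset":[0,0,0],"turn":0,"hand":50}]'
```

```text
clock: 11.2
tool_pos: [0.542, 0.3557, 0.0439]
ee_rot: [0.001, 0.382, 0.924, 0.001]
ft_force: [-0.5, -0.3, -5.5]
finger_gap: 0.0592
finger_force: 59.6
```

Not touching down yet, so I'm going on gently until there is contact.

```bash
python3 -m inch '[{"offset":[0,0,-2],"turn":0,"hand":50},{"offset":[0,0,-2],"turn":0,"hand":50},{"offset":[0,0,-1],"turn":0,"hand":50},{"offset":[0,0,0],"turn":0,"hand":50},{"offset":[0,0,0],"turn":0,"hand":50}]'
```

```text
clock: 11.7
tool_pos: [0.5419, 0.3558, 0.0404]
ee_rot: [0.001, 0.381, 0.924, 0.001]
ft_force: [-3.0, -2.7, 12.5]
finger_gap: 0.0586
finger_force: 61.0
```

```bash
python3 -m inch '[{"offset":[0,0,1],"turn":0,"hand":74},{"offset":[0,0,0],"turn":0,"hand":74},{"offset":[0,0,35],"turn":0,"hand":74},{"offset":[0,0,40],"turn":0,"hand":74},{"offset":[0,0,10],"turn":0,"hand":85},{"offset":[-16,-45,0],"turn":0,"hand":85},{"offset":[-19,-45,0],"turn":0,"hand":85},{"offset":[-20,-45,0],"turn":0,"hand":85},{"offset":[-20,-45,0],"turn":0,"hand":85},{"offset":[-20,-45,0],"turn":0,"hand":85}]'
python3 -m inch '[{"offset":[0,-22,-30],"turn":0,"hand":85},{"offset":[0,0,-12],"turn":0,"hand":85},{"offset":[0,0,0],"turn":0,"hand":85},{"offset":[0,0,0],"turn":0,"hand":85}]'
cat >> h.py <<'E'
def wcan():
    c=cal("wrist");im=env.camera("wrist")[:,:,::-1].copy()
    p=env.state()["tool_pos"]
    for b in blobs(im,(45,90,30),(80,255,255),3000):
        q=toplane("wrist",b[0][0],.076,c);print("px",np.round(b[0][0]),"pos",q.round(3),"go mm",((q-p)*1000).round(0)[:2],"dia",max(b[0][1])) 
    print("tcp",np.round(p,4))
E
python3 -c "
from h import *
wcan()"
```

```text
clock: 12.7
tool_pos: [0.445, 0.1289, 0.1233]
ee_rot: [0.0, 0.381, 0.925, 0.0]
ft_force: [0.3, -0.8, 0.1]
finger_gap: 0.085
finger_force: 0.0
clock: 13.1
tool_pos: [0.4464, 0.1092, 0.0816]
ee_rot: [-0.0, 0.381, 0.925, 0.0]
ft_force: [-0.1, 0.8, 0.0]
finger_gap: 0.0851
finger_force: 0.0
px [181. 374.] pos [0.452 0.038 0.076] go mm [  6. -72.] dia 82.30332946777344
px [276. 258.] pos [0.44  0.114 0.076] go mm [-6.  4.] dia 132.22540283203125
tcp [0.4468 0.1095 0.082 ]
```

```bash
python3 -m inch '[{"offset":[-3,2,-25],"turn":0,"hand":85},{"offset":[0,0,-21],"turn":0,"hand":85},{"offset":[0,0,0],"turn":0,"hand":85},{"offset":[0,0,0],"turn":0,"hand":50},{"offset":[0,0,0],"turn":0,"hand":50},{"offset":[0,0,0],"turn":0,"hand":50},{"offset":[0,0,0],"turn":0,"hand":50},{"offset":[0,0,40],"turn":0,"hand":50},{"offset":[0,0,45],"turn":0,"hand":50},{"offset":[0,0,40],"turn":0,"hand":50}]'
python3 -m inch '[{"offset":[0,0,0],"turn":0,"hand":50},{"offset":[0,0,0],"turn":0,"hand":50},{"offset":[0,0,0],"turn":0,"hand":50}]'
```

```text
clock: 14.15
tool_pos: [0.4424, 0.1102, 0.1624]
ee_rot: [0.0, 0.381, 0.924, -0.0]
ft_force: [1.6, -0.5, -4.0]
finger_gap: 0.0586
finger_force: 57.7
clock: 14.45
tool_pos: [0.4414, 0.11, 0.1588]
ee_rot: [-0.001, 0.381, 0.924, -0.001]
ft_force: [-1.0, 0.2, -4.6]
finger_gap: 0.0591
finger_force: 58.5
```

Can B reads 4.6 N, so it is full too. It goes in the near-left slot.

```bash
python3 -m inch '[{"offset":[4,48,0],"turn":0,"hand":50},{"offset":[4,48,0],"turn":0,"hand":50},{"offset":[4,48,0],"turn":0,"hand":50},{"offset":[3,48,0],"turn":0,"hand":50},{"offset":[3,47,0],"turn":0,"hand":50},{"offset":[0,0,0],"turn":0,"hand":50},{"offset":[0,0,-40],"turn":0,"hand":50},{"offset":[0,0,-40],"turn":0,"hand":50},{"offset":[0,0,-25],"turn":0,"hand":50},{"offset":[0,0,-8],"turn":0,"hand":50}]'
python3 -m inch '[{"offset":[0,0,0],"turn":0,"hand":50},{"offset":[0,0,0],"turn":0,"hand":50}]'
```

```text
clock: 15.45
tool_pos: [0.457, 0.3461, 0.0421]
ee_rot: [-0.002, 0.381, 0.924, -0.004]
ft_force: [-1.1, 0.0, -4.7]
finger_gap: 0.0589
finger_force: 58.3
clock: 15.65
tool_pos: [0.4613, 0.3494, 0.048]
ee_rot: [0.0, 0.381, 0.924, 0.0]
ft_force: [-0.1, -0.0, -4.3]
finger_gap: 0.0588
finger_force: 58.3
```

```bash
python3 -m inch '[{"offset":[-1,0,-3],"turn":0,"hand":50},{"offset":[0,0,-2],"turn":0,"hand":50},{"offset":[0,0,-2],"turn":0,"hand":50},{"offset":[0,0,0],"turn":0,"hand":50},{"offset":[0,0,0],"turn":0,"hand":50}]'
```

```text
clock: 16.15
tool_pos: [0.4603, 0.3497, 0.041]
ee_rot: [0.0, 0.381, 0.924, 0.001]
ft_force: [-0.1, 0.5, -1.6]
finger_gap: 0.0584
finger_force: 58.7
```

```bash
python3 -m inch '[{"offset":[0,0,-1],"turn":0,"hand":50},{"offset":[0,0,0],"turn":0,"hand":74},{"offset":[0,0,0],"turn":0,"hand":74},{"offset":[0,0,40],"turn":0,"hand":74},{"offset":[0,0,45],"turn":0,"hand":74},{"offset":[20,-45,0],"turn":0,"hand":85},{"offset":[20,-45,0],"turn":0,"hand":85},{"offset":[20,-45,0],"turn":0,"hand":85},{"offset":[20,-45,0],"turn":0,"hand":85},{"offset":[18,-39,0],"turn":0,"hand":85}]'
python3 -m inch '[{"offset":[0,0,-25],"turn":0,"hand":85},{"offset":[0,0,-15],"turn":0,"hand":85},{"offset":[0,0,0],"turn":0,"hand":85},{"offset":[0,0,0],"turn":0,"hand":85}]'
python3 -c "
from h import *
wcan()"
```

```text
clock: 17.15
tool_pos: [0.5587, 0.1281, 0.1247]
ee_rot: [0.0, 0.382, 0.924, 0.0]
ft_force: [0.5, -0.1, -0.2]
finger_gap: 0.0853
finger_force: 0.0
clock: 17.55
tool_pos: [0.5577, 0.1304, 0.0845]
ee_rot: [-0.0, 0.381, 0.924, -0.0]
ft_force: [-0.1, 0.6, 0.2]
finger_gap: 0.0848
finger_force: 0.0
px [278. 256.] pos [0.553 0.135 0.076] go mm [-6.  4.] dia 130.56578063964844
tcp [0.5582 0.1307 0.0851]
```

```bash
python3 -m inch '[{"offset":[-2,2,-25],"turn":0,"hand":85},{"offset":[0,0,-24],"turn":0,"hand":85},{"offset":[0,0,0],"turn":0,"hand":85},{"offset":[0,0,0],"turn":0,"hand":50},{"offset":[0,0,0],"turn":0,"hand":50},{"offset":[0,0,0],"turn":0,"hand":50},{"offset":[0,0,0],"turn":0,"hand":50},{"offset":[0,0,40],"turn":0,"hand":50},{"offset":[0,0,45],"turn":0,"hand":50},{"offset":[0,0,40],"turn":0,"hand":50}]'
python3 -m inch '[{"offset":[0,0,0],"turn":0,"hand":50},{"offset":[0,0,0],"turn":0,"hand":50},{"offset":[0,0,0],"turn":0,"hand":50}]'
```

```text
clock: 18.6
tool_pos: [0.5556, 0.1323, 0.1624]
ee_rot: [0.0, 0.381, 0.924, 0.0]
ft_force: [1.1, -0.1, -5.4]
finger_gap: 0.0589
finger_force: 56.5
clock: 18.9
tool_pos: [0.5545, 0.132, 0.1588]
ee_rot: [-0.001, 0.381, 0.924, -0.001]
ft_force: [0.4, 0.5, -4.6]
finger_gap: 0.0592
finger_force: 57.3
```

Can C reads 4.6 N, full. It goes in the far-right slot.

```bash
python3 -m inch '[{"offset":[-3,48,0],"turn":0,"hand":50},{"offset":[-3,48,0],"turn":0,"hand":50},{"offset":[-4,47,0],"turn":0,"hand":50},{"offset":[0,0,0],"turn":0,"hand":50},{"offset":[0,0,-40],"turn":0,"hand":50},{"offset":[0,0,-40],"turn":0,"hand":50},{"offset":[0,0,-25],"turn":0,"hand":50},{"offset":[0,0,-8],"turn":0,"hand":50},{"offset":[0,0,0],"turn":0,"hand":50},{"offset":[0,0,0],"turn":0,"hand":50}]'
python3 -m inch '[{"offset":[0,0,-3],"turn":0,"hand":50},{"offset":[0,0,-2],"turn":0,"hand":50},{"offset":[0,0,-2],"turn":0,"hand":50},{"offset":[0,0,0],"turn":0,"hand":50},{"offset":[0,0,0],"turn":0,"hand":50}]'
```

```text
clock: 19.9
tool_pos: [0.5464, 0.2754, 0.048]
ee_rot: [0.0, 0.381, 0.924, 0.0]
ft_force: [0.6, 0.1, -3.5]
finger_gap: 0.0589
finger_force: 57.4
clock: 20.4
tool_pos: [0.5464, 0.2756, 0.0415]
ee_rot: [0.001, 0.381, 0.924, 0.001]
ft_force: [-1.4, -1.7, 4.6]
finger_gap: 0.0587
finger_force: 57.7
```

```bash
python3 -m inch '[{"offset":[0,0,0],"turn":0,"hand":72},{"offset":[0,0,0],"turn":0,"hand":72},{"offset":[0,0,40],"turn":0,"hand":72},{"offset":[0,0,45],"turn":0,"hand":72},{"offset":[-15,-45,0],"turn":0,"hand":85},{"offset":[-15,-45,0],"turn":0,"hand":85},{"offset":[-15,-45,0],"turn":0,"hand":85},{"offset":[-15,-45,0],"turn":0,"hand":85},{"offset":[-15,-45,0],"turn":0,"hand":85},{"offset":[-15,-39,0],"turn":0,"hand":85}]'
python3 -m inch '[{"offset":[0,0,-25],"turn":0,"hand":85},{"offset":[0,0,-15],"turn":0,"hand":85},{"offset":[0,0,0],"turn":0,"hand":85},{"offset":[0,0,0],"turn":0,"hand":85}]'
python3 -c "
from h import *
wcan()"
```

```text
clock: 21.4
tool_pos: [0.4551, 0.0095, 0.1256]
ee_rot: [0.0, 0.381, 0.924, 0.0]
ft_force: [0.8, -1.3, 0.1]
finger_gap: 0.0848
finger_force: 0.0
clock: 21.8
tool_pos: [0.4559, 0.0113, 0.0856]
ee_rot: [-0.0, 0.381, 0.924, -0.0]
ft_force: [0.5, 0.7, -0.2]
finger_gap: 0.0852
finger_force: 0.0
px [366. 375.] pos [0.528 0.001 0.076] go mm [ 72. -10.] dia 76.25250244140625
px [276. 253.] pos [0.45  0.016 0.076] go mm [-6.  4.] dia 129.9696044921875
tcp [0.4564 0.0115 0.086 ]
```

```bash
python3 -m inch '[{"offset":[-3,2,-25],"turn":0,"hand":85},{"offset":[0,0,-25],"turn":0,"hand":85},{"offset":[0,0,0],"turn":0,"hand":85},{"offset":[0,0,0],"turn":0,"hand":50},{"offset":[0,0,0],"turn":0,"hand":50},{"offset":[0,0,0],"turn":0,"hand":50},{"offset":[0,0,0],"turn":0,"hand":50},{"offset":[0,0,40],"turn":0,"hand":50},{"offset":[0,0,45],"turn":0,"hand":50},{"offset":[0,0,40],"turn":0,"hand":50}]'
python3 -m inch '[{"offset":[0,0,0],"turn":0,"hand":50},{"offset":[0,0,0],"turn":0,"hand":50},{"offset":[0,0,0],"turn":0,"hand":50}]'
```

```text
clock: 22.85
tool_pos: [0.4526, 0.0133, 0.1627]
ee_rot: [0.0, 0.381, 0.924, 0.0]
ft_force: [2.6, -0.4, -4.7]
finger_gap: 0.0592
finger_force: 57.5
clock: 23.15
tool_pos: [0.4515, 0.0133, 0.159]
ee_rot: [-0.001, 0.381, 0.924, -0.0]
ft_force: [-0.3, 0.0, -5.0]
finger_gap: 0.0588
finger_force: 58.3
```

Can D reads 5.0 N, full. It takes the last slot, after a check of the tray.

```bash
python3 -c "
from h import *
print([p[:2].round(3) for p in cans()],[p[:2].round(3) for p in cans('scene')])"
python3 -m inch '[{"offset":[2,45,0],"turn":0,"hand":50},{"offset":[2,45,0],"turn":0,"hand":50},{"offset":[2,45,0],"turn":0,"hand":50},{"offset":[2,45,0],"turn":0,"hand":50},{"offset":[3,45,0],"turn":0,"hand":50},{"offset":[2,30,0],"turn":0,"hand":50},{"offset":[0,0,0],"turn":0,"hand":50},{"offset":[0,0,0],"turn":0,"hand":50}]'
```

```text
[array([0.459, 0.348]), array([0.543, 0.355]), array([0.545, 0.276])] [array([ 0.559, -0.013]), array([0.548, 0.275]), array([0.544, 0.352]), array([0.464, 0.346]), array([0.309, 0.034])]
clock: 24.05
tool_pos: [0.4646, 0.2682, 0.1586]
ee_rot: [-0.001, 0.381, 0.925, -0.002]
ft_force: [0.2, -1.7, -5.2]
finger_gap: 0.0588
finger_force: 58.0
```

```bash
python3 -m inch '[{"offset":[0,0,-40],"turn":0,"hand":50},{"offset":[0,0,-40],"turn":0,"hand":50},{"offset":[0,0,-25],"turn":0,"hand":50},{"offset":[0,0,-8],"turn":0,"hand":50},{"offset":[0,0,-2],"turn":0,"hand":50},{"offset":[0,0,-2],"turn":0,"hand":50},{"offset":[0,0,-2],"turn":0,"hand":50},{"offset":[0,0,0],"turn":0,"hand":50},{"offset":[0,0,0],"turn":0,"hand":50}]'
```

```text
clock: 24.95
tool_pos: [0.4664, 0.2686, 0.0422]
ee_rot: [0.0, 0.381, 0.924, 0.001]
ft_force: [0.2, 0.2, -5.0]
finger_gap: 0.0591
finger_force: 57.9
```

```bash
python3 -m inch '[{"offset":[0,0,-2],"turn":0,"hand":50},{"offset":[0,0,0],"turn":0,"hand":50},{"offset":[0,0,0],"turn":0,"hand":72},{"offset":[0,0,0],"turn":0,"hand":72},{"offset":[0,0,40],"turn":0,"hand":72},{"offset":[0,0,45],"turn":0,"hand":72},{"offset":[14,-45,0],"turn":0,"hand":85},{"offset":[14,-45,0],"turn":0,"hand":85},{"offset":[14,-45,0],"turn":0,"hand":85},{"offset":[14,-45,0],"turn":0,"hand":85}]'
python3 -m inch '[{"offset":[14,-50,0],"turn":0,"hand":85},{"offset":[15,-50,0],"turn":0,"hand":85},{"offset":[0,0,-25],"turn":0,"hand":85},{"offset":[0,0,-15],"turn":0,"hand":85},{"offset":[0,0,0],"turn":0,"hand":85},{"offset":[0,0,0],"turn":0,"hand":85}]'
python3 -c "
from h import *
wcan()"
```

```text
clock: 25.95
tool_pos: [0.5226, 0.0869, 0.1249]
ee_rot: [0.001, 0.381, 0.925, 0.0]
ft_force: [0.3, -0.2, -0.6]
finger_gap: 0.0851
finger_force: 0.0
clock: 26.55
tool_pos: [0.5497, -0.0077, 0.0846]
ee_rot: [-0.0, 0.381, 0.924, -0.0]
ft_force: [1.2, -1.0, 1.3]
finger_gap: 0.0847
finger_force: 0.0
px [276. 265.] pos [ 0.547 -0.007  0.076] go mm [-3.  1.] dia 128.3502960205078
tcp [ 0.5502 -0.0075  0.0851]
```

```bash
python3 -m inch '[{"offset":[0,-1,-25],"turn":0,"hand":85},{"offset":[0,0,-24],"turn":0,"hand":85},{"offset":[0,0,0],"turn":0,"hand":85},{"offset":[0,0,0],"turn":0,"hand":50},{"offset":[0,0,0],"turn":0,"hand":50},{"offset":[0,0,0],"turn":0,"hand":50},{"offset":[0,0,0],"turn":0,"hand":50},{"offset":[0,0,40],"turn":0,"hand":50},{"offset":[0,0,45],"turn":0,"hand":50},{"offset":[0,0,40],"turn":0,"hand":50}]'
python3 -m inch '[{"offset":[0,0,0],"turn":0,"hand":50},{"offset":[0,0,0],"turn":0,"hand":50},{"offset":[0,0,0],"turn":0,"hand":50}]'
```

```text
clock: 27.6
tool_pos: [0.5496, -0.0087, 0.1627]
ee_rot: [0.0, 0.381, 0.924, 0.0]
ft_force: [1.2, 0.3, -1.5]
finger_gap: 0.0588
finger_force: 54.7
clock: 27.9
tool_pos: [0.5487, -0.0087, 0.1593]
ee_rot: [-0.001, 0.381, 0.924, -0.0]
ft_force: [-0.5, -0.5, -1.7]
finger_gap: 0.0592
finger_force: 54.7
```

The last can reads 1.7 N, so it is short-filled and goes in the white basket, in the left slot.

```bash
python3 -m inch '[{"offset":[45,12,0],"turn":0,"hand":50},{"offset":[45,12,0],"turn":0,"hand":50},{"offset":[48,12,0],"turn":0,"hand":50},{"offset":[0,0,0],"turn":0,"hand":50},{"offset":[0,0,-40],"turn":0,"hand":50},{"offset":[0,0,-40],"turn":0,"hand":50},{"offset":[0,0,-25],"turn":0,"hand":50},{"offset":[0,0,-8],"turn":0,"hand":50},{"offset":[0,0,0],"turn":0,"hand":50},{"offset":[0,0,0],"turn":0,"hand":50}]'
python3 -m inch '[{"offset":[0,0,-3],"turn":0,"hand":50},{"offset":[0,0,-2],"turn":0,"hand":50},{"offset":[0,0,-2],"turn":0,"hand":50},{"offset":[0,0,0],"turn":0,"hand":50},{"offset":[0,0,0],"turn":0,"hand":50}]'
```

```text
clock: 28.9
tool_pos: [0.6881, 0.0272, 0.048]
ee_rot: [0.0, 0.381, 0.924, 0.0]
ft_force: [0.7, 0.3, -1.7]
finger_gap: 0.059
finger_force: 55.4
clock: 29.4
tool_pos: [0.6882, 0.0273, 0.0414]
ee_rot: [0.001, 0.381, 0.924, 0.0]
ft_force: [-2.7, -0.2, 5.1]
finger_gap: 0.0587
finger_force: 55.3
```

```bash
python3 -m inch '[{"offset":[0,0,0],"turn":0,"hand":72},{"offset":[0,0,0],"turn":0,"hand":72},{"offset":[0,0,40],"turn":0,"hand":72},{"offset":[0,0,45],"turn":0,"hand":60},{"offset":[-45,0,0],"turn":0,"hand":0},{"offset":[-45,0,0],"turn":0,"hand":0},{"offset":[-45,0,0],"turn":0,"hand":0},{"offset":[-45,0,0],"turn":0,"hand":0},{"offset":[-30,0,0],"turn":0,"hand":0},{"offset":[0,0,0],"turn":0,"hand":0}]'
python3 - <<'E'
from h import *
im=shot("top","t4.png");sc=shot("scene","s4.png")
a=cv2.resize(im[110:310,140:440],(800,533),interpolation=cv2.INTER_CUBIC);cv2.imwrite("pics/c4.png",a)
cv2.imwrite("pics/c5.png",cv2.resize(sc[170:320,180:410],None,fx=3.4,fy=3.4,interpolation=cv2.INTER_CUBIC))
print([p[:2].round(3) for p in cans(im=im)],[p[:2].round(3) for p in cans("scene",sc)])
E
```

```text
clock: 30.4
tool_pos: [0.4729, 0.0272, 0.1249]
ee_rot: [-0.002, 0.381, 0.924, -0.001]
ft_force: [0.3, 0.3, 0.1]
finger_gap: -0.0001
finger_force: 0.0
[array([0.459, 0.348]), array([0.465, 0.268]), array([0.544, 0.275]), array([0.543, 0.355])] [array([0.69 , 0.025]), array([0.548, 0.273]), array([0.544, 0.352]), array([0.469, 0.268]), array([0.464, 0.346])]
```

View pics/c4.png

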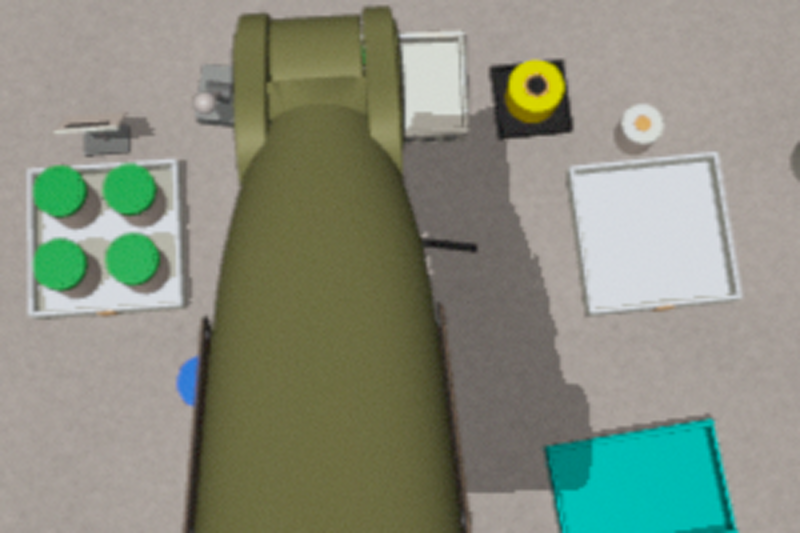

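View pics/c5.png

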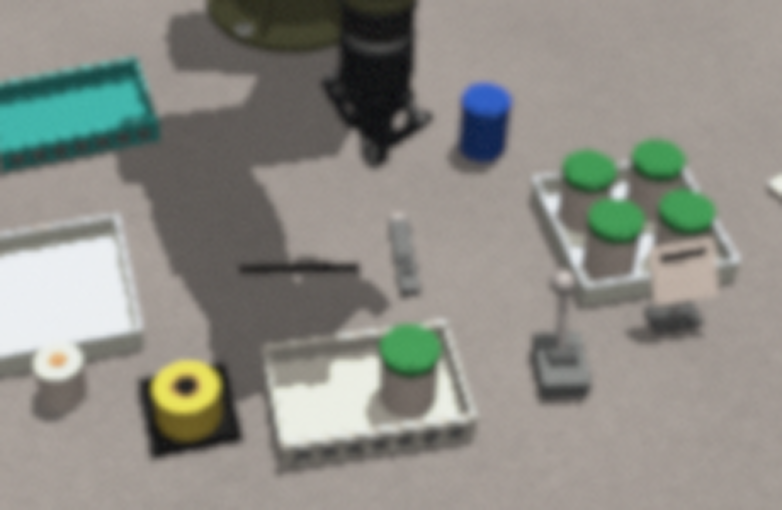

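Everything is in its place: four cans upright in the order tray, the light one in the basket at crop (410,370), and the roll flat in the dish at (187,400). Now the lever, whose ball is at (563,281).

```bash
python3 -m inch '[{"offset":[15,27,0],"turn":8,"hand":0},{"offset":[20,27,0],"turn":8,"hand":0},{"offset":[20,27,0],"turn":8,"hand":0},{"offset":[20,27,0],"turn":8,"hand":0},{"offset":[20,27,0],"turn":8,"hand":0},{"offset":[20,25,0],"turn":5,"hand":0},{"offset":[0,0,-30],"turn":0,"hand":0},{"offset":[0,0,-20],"turn":0,"hand":0},{"offset":[0,0,0],"turn":0,"hand":0}]'
python3 - <<'E'
from h import *
shot("wrist","w6.png")
E
```

```text
clock: 31.4
tool_pos: [0.5916, 0.1871, 0.0717]
ee_rot: [-0.002, -0.002, 1.0, -0.001]
ft_force: [-0.5, 0.5, -0.3]
finger_gap: -0.0001
finger_force: 0.0
```

View pics/w6.png

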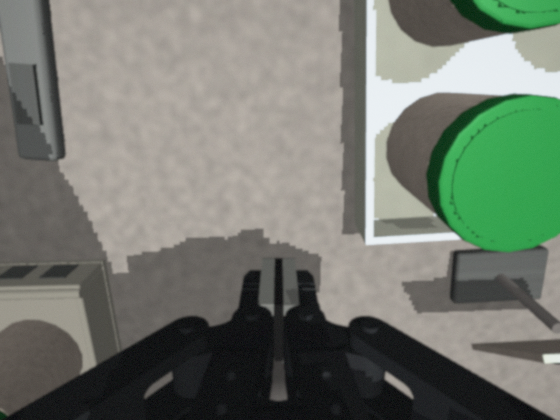

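The wrist view shows the tray with its cans at right, the basket at left, and a clear path. The lever is hidden behind the hand. I'm pushing in +x.

```bash
python3 -m inch '[{"offset":[15,0,0],"turn":0,"hand":0},{"offset":[15,0,0],"turn":0,"hand":0},{"offset":[12,0,0],"turn":0,"hand":0},{"offset":[10,0,0],"turn":0,"hand":0},{"offset":[10,0,0],"turn":0,"hand":0},{"offset":[10,0,0],"turn":0,"hand":0},{"offset":[8,0,0],"turn":0,"hand":0},{"offset":[5,0,0],"turn":0,"hand":0},{"offset":[0,0,0],"turn":0,"hand":0}]'
python3 -m inch '[{"offset":[4,0,0],"turn":0,"hand":0},{"offset":[4,0,0],"turn":0,"hand":0}]'
```

```text
clock: 32.35
tool_pos: [0.6784, 0.1873, 0.0752]
ee_rot: [0.0, -0.001, 1.0, 0.0]
ft_force: [0.0, -0.4, 0.3]
finger_gap: 0.0002
finger_force: 0.0
clock: 32.55
tool_pos: [0.6853, 0.1873, 0.0752]
ee_rot: [-0.0, -0.002, 1.0, -0.0]
ft_force: [-0.6, 0.2, -0.2]
finger_gap: 0.0001
finger_force: 0.5
```

```bash
python3 -m inch '[{"offset":[4,0,0],"turn":0,"hand":0},{"offset":[4,0,0],"turn":0,"hand":0},{"offset":[0,0,0],"turn":0,"hand":0}]'
python3 - <<'E'
from h import *
im=shot("scene","s7.png");cv2.imwrite("pics/c7.png",cv2.resize(im[200:310,270:410],None,fx=5,fy=5,interpolation=cv2.INTER_CUBIC))
E
```

```text
clock: 32.85
tool_pos: [0.6936, 0.1873, 0.0753]
ee_rot: [-0.0, -0.001, 1.0, 0.0]
ft_force: [-1.9, 0.1, 0.4]
finger_gap: -0.0004
finger_force: 1.0
```

View pics/c7.png

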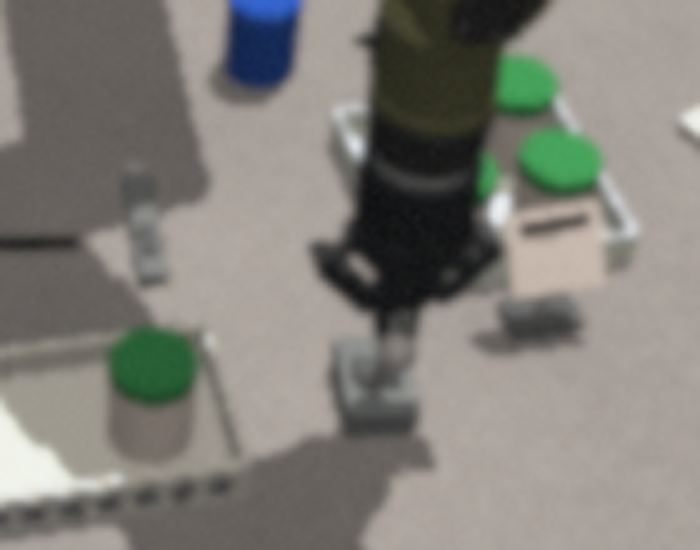

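The ball at (398,348) is being pushed ahead of the fingers, with only 2 N of resistance. I'm going on in small steps to the stop.

```bash
python3 -m inch '[{"offset":[3,0,0],"turn":0,"hand":0},{"offset":[3,0,0],"turn":0,"hand":0},{"offset":[0,0,0],"turn":0,"hand":0}]'; python3 -m inch '[{"offset":[3,0,0],"turn":0,"hand":0},{"offset":[2,0,0],"turn":0,"hand":0},{"offset":[0,0,0],"turn":0,"hand":0}]'
```

```text
clock: 33.2
tool_pos: [0.6942, 0.1873, 0.075]
ee_rot: [-0.005, -0.002, 1.0, 0.0]
ft_force: [-18.5, -0.7, 10.7]
finger_gap: 0.0001
finger_force: 9.4
clock: 33.5
tool_pos: [0.6946, 0.1873, 0.0748]
ee_rot: [-0.009, -0.002, 1.0, -0.0]
ft_force: [-31.6, -0.7, 19.0]
finger_gap: 0.0
finger_force: 16.7
```

```bash
python3 -m inch '[{"offset":[2,0,0],"turn":0,"hand":0},{"offset":[2,0,0],"turn":0,"hand":0},{"offset":[0,0,0],"turn":0,"hand":0}]'
```

```text
clock: 33.8
tool_pos: [0.6948, 0.1873, 0.0747]
ee_rot: [-0.012, -0.002, 1.0, -0.0]
ft_force: [-42.0, -1.4, 27.1]
finger_gap: 0.0002
finger_force: 22.7
```

The force rises with no further travel, so it is against the far stop. I'm backing off and looking.

```bash
python3 -m inch '[{"offset":[-15,0,0],"turn":0,"hand":0},{"offset":[-20,0,0],"turn":0,"hand":0},{"offset":[-40,0,0],"turn":0,"hand":0},{"offset":[-30,0,20],"turn":0,"hand":0},{"offset":[0,-40,40],"turn":0,"hand":0},{"offset":[-30,-45,40],"turn":0,"hand":0},{"offset":[-40,-45,0],"turn":0,"hand":0},{"offset":[-40,-45,0],"turn":0,"hand":0},{"offset":[0,0,0],"turn":0,"hand":0},{"offset":[0,0,0],"turn":0,"hand":0}]'
python3 - <<'E'
from h import *
im=shot("top","t8.png");sc=shot("scene","s8.png")
cv2.imwrite("pics/c8.png",cv2.resize(sc[190:310,210:410],None,fx=4,fy=4,interpolation=cv2.INTER_CUBIC))
print([p[:2].round(3) for p in cans(im=im)],[p[:2].round(3) for p in cans("scene",sc)])
for b in blobs(sc,(20,120,80),(35,255,255),40):
  q=toplane("scene",b[0][0],.035)
  if q[0]>.4: print(b[2],q.round(3))
E
```

```text
clock: 34.8
tool_pos: [0.5152, 0.043, 0.1613]
ee_rot: [0.001, -0.001, 1.0, 0.0]
ft_force: [0.9, 0.5, 0.6]
finger_gap: 0.0001
finger_force: 0.0
[array([0.459, 0.348]), array([0.465, 0.268]), array([0.543, 0.353]), array([0.545, 0.276])] [array([0.69 , 0.025]), array([0.548, 0.273]), array([0.544, 0.352]), array([0.469, 0.268]), array([0.464, 0.346])]
1493.5 [ 0.742 -0.666  0.035]
353.5 [ 0.687 -0.193  0.035]
```

View pics/c8.png

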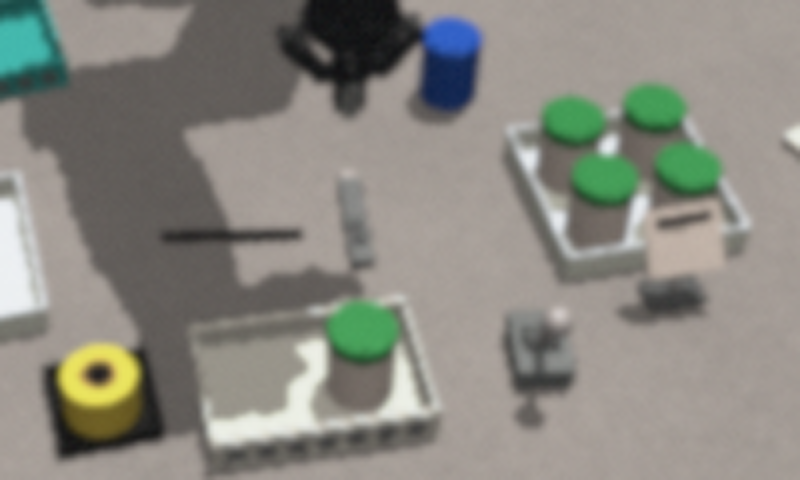

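The lever ball has swung over to (558,320), four cans stand in the tray, one stands in the basket, and the roll is in the dish. The pen, cutter, blue can and turquoise basket have not moved.

```bash
python3 -c "
from bench import env
print(env.job_done())"
```

```text
the job is handed in; nothing more can be done
None
```

The job is handed in, with no verdict returned: the tape roll is flat in its dish, four full canisters (4.6–5.5 N) stand in the order tray, the one short-filled canister (1.7 N) stands in the white basket, and the lever was pushed last to its far stop, needing about 42 N along the push at the fingers.

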